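# Sweep the miscut car keys into the scrap tray

### The arm

A 7-joint arm with a two-finger parallel gripper is mounted at the origin on the work surface. World frame = base frame: x ahead of the robot, y to its left, z up, the work surface at z = 0. Lengths are in m, angles in rad, forces in N, time in s.
With the tool pointing down it reaches from about 0.425 to 0.875 m from the base axis. Payload 8.4 kg.
Tool frame: the origin (TCP) lies between the finger pads; the fingertips stand 11 mm ahead of it and the grasp point (between the pads) lies 8 mm behind it; z points along the fingers, y is the line along which they close (so a half turn about z gives the same grasp; the last joint's range is limited). The gripper opens to 85 mm and grips with 20 to 120 N. Pads are 22 mm wide; open, the fingers measure 114 mm over their backs; the gripper's body (76 mm by 85 mm) begins 54 mm behind the grasp point. The pads swing forward as they close: fully open they stand 13 mm farther back than shut.
Start: joints at [-1.337, 0.333, 0.04, 1.465, -0.013, 1.343, -0.059], TCP at [0.212, 0.614, 0.242] pointing down, gripper open.
Joint ranges: [-2.58, 2.58], [-0.38, 2.09], [-1.3, 1.39], [0.25, 2.4], [-1.5, 4.64], [0.08, 2.09], [-2.65, 2.65]. Speed limits (rad/s): [2.22, 2.22, 2.79, 2.79, 3.14, 3.14, 3.14].

### API

Orientations are given as a unit quaternion [x, y, z, w].
In Python, from plant import sense, read_camera, hand_in gives the robot as it stands.
- The arm moves only by the shell command python3 -m creep 'ROWS' [OPENING] [FORCE]. ROWS is a JSON object of lists of equal length, an entry for each row: "linear": the shift along the tool's x, y, z in mm, a list of three; "yaw": the turn about the tool's z in rad. In form: {"linear": [[dx, dy, dz], ...], "yaw": [yaw, ...]}. A call has 1 to 12 rows; each row shifts and turns the commanded pose from where the row before left it, along the tool's axes as they then stand; what a row does not reach is not made up. A row lasts 1/12 s, in which the tool goes at most 41.7 mm and 7.16 degrees, less where a joint would pass 70% of its speed; a pose out of reach is approached as far as the arm can. A call with a gripper value outside its range is refused whole. OPENING is the finger opening in mm, from 0 to 85.4, set as the call begins (- or left out, the last holds). The fingers move at their own pace and stop on an object; FORCE is the grip in N (left out, the last holds). Time passes only in rows, so rows that do not move let the fingers close. It gives the time, the measured TCP pose, the force, the opening and the grip force at its end, in the units of the state.
- sense(): the state, without advancing time (a new reading comes with each control period).
- read_camera(name): name is "scene" or "top"; returns a dict with "img" (480x640x3 uint8, red, green, blue), "fx", "fy", "cx", "cy" (pixels), "k1" (the pictures are not rectified: a ray, as slopes to the right and down, at radius r is drawn at 1 + k1 r^2 times it, then the intrinsics apply), "origin" and "attitude" of the camera in the world. Camera axes: x right, y up, looking along -z (the intrinsics and any distortion apply to the point x, -y, -z); pixel columns grow to the right and rows downward; lengths in m; the calibration is good to about 2 mm. A picture is of the moment at which its call begins. There is no depth.
- hand_in(): hands the job in; it is judged then, once.
The state is a dict: "time": time; "q": joint angles; "qvel": joint speeds; "joint_torque": joint torques, N m; "tcp_pos": TCP position; "tool_rot": TCP orientation; "ft_force": force on the tool from outside, world axes, zero at the start; "moment": the same for the moment, N m; "finger_gap": finger opening in m; "grasp_force": force on a finger pad.
Only numpy, scipy, OpenCV 4.12 (cv2) and the standard library are available. Lean on these libraries where they do the work, as an engineer would, in place of code of your own. Each camera call takes 0.05 s, during which the arm holds its last target. There are 200 camera calls.

### The job

Sweep the three miscut black-headed car keys along the green mat and off its open end into the red scrap tray. Only push them with the fingertips: do not pick up or carry anything. Leave the customer's yellow-headed key, the padlock and the lock cylinder where they are on the mat, and do not disturb anything else on the counter.

Things in the scene. Friction and masses are not known exactly. Their poses are not given: they have to be found in the camera images.
- scrap1: a miscut car key lying flat on the mat: black plastic head 38 x 34 x 10 mm, with a steel blade 32 mm long, 8 mm wide and 3 mm thick. It rests on the head alone and the blade stands clear of the mat at half the head's thickness. Origin: centre of the head's underside; z up; x points along the blade, whose tip lies 51 mm from the origin. The 38 mm side of the head is along x. About 25 g; it slides when pushed; one of two beside the robot-side rail, blade towards the rail
- scrap2: a miscut car key lying flat on the mat: black plastic head 38 x 34 x 10 mm, with a steel blade 32 mm long, 8 mm wide and 3 mm thick. It rests on the head alone and the blade stands clear of the mat at half the head's thickness. Origin: centre of the head's underside; z up; x points along the blade, whose tip lies 51 mm from the origin. The 38 mm side of the head is along x. About 25 g; it slides when pushed; one of two beside the robot-side rail, blade towards the rail
- scrap3: a miscut car key lying flat on the mat: black plastic head 38 x 34 x 10 mm, with a steel blade 32 mm long, 8 mm wide and 3 mm thick. It rests on the head alone and the blade stands clear of the mat at half the head's thickness. Origin: centre of the head's underside; z up; x points along the blade, whose tip lies 51 mm from the origin. The 38 mm side of the head is along x. About 25 g; it slides when pushed; the one beside the far rail, blade towards the rail
- customer_key: the customer's own key, to be left alone: same shape and frame as the black ones but with a yellow head; it lies in the middle strip of the mat, roughly along the board's y
- padlock: brass padlock, to be left alone: stands on its base in the middle strip of the mat, body 22 (x) x 42 (y) x 36 mm, steel shackle up to 65 mm high. Origin: centre of its underside
- cylinder: brass door-lock cylinder, to be left alone: stands on its flange in the middle strip of the mat, 62 mm long (y), 17 mm wide, 33 mm high. Origin: centre of its underside
- board: fixed work board with a green rubber mat, 292 mm (its x, away from the robot) by 340 mm (its y, to the robot's left). Origin: on the counter under its middle. The mat's top is 46 mm above the origin. Aluminium rails stand 8 mm above the mat along both long edges (inner faces at x = -140 and +140 mm); both ends (y = -170 and +170 mm) are open, without a lip, so that keys slide off
- scrap_tray: red scrap tray, 300 mm (x) x 130 mm (y) x 32 mm high, walls and floor 3 mm, fixed, tucked 20 mm under one open end of the board so that it catches what slides off there. Origin: centre of its underside (215 mm from the board's middle along the board's y); axes parallel to the board's. Which end it is at changes. Two brass house keys lie on its floor
- finished_tray: blue tray for finished keys at the other end of the board, 300 mm (x) x 130 mm (y) x 32 mm high, walls and floor 3 mm, fixed, tucked 20 mm under one open end of the board so that it catches what slides off there. Origin: centre of its underside (215 mm from the board's middle along the board's y); axes parallel to the board's. Which end it is at changes. Nothing is to go into it
- brush: white-handled brush lying on the counter to the right of the board, to be left alone. Origin: underside of its middle, x along it
- screwdriver: red-handled screwdriver lying on the counter to the left of the board, to be left alone. Origin: underside of its middle, x along it
- blank_box: cardboard box of key blanks, 60 x 90 x 40 mm, on the counter to the left of the board, to be left alone. Origin: centre of its underside
Not all that is in view belongs to the job. What is shaped like the scrap1 but purple or turquoise is not meant.

How it is judged:
By the outcome, as a careful person would: the job done as asked, in the order asked, and still so for the second after the job is handed in, with the robot touching nothing.
It also fails if it takes over 54 s, if anything falls off the work surface, if the arm or the gripper's body presses on something with over 40 N, if the wrist force passes 120 N, or if a joint passes its speed limit or range.

## Working session

There is one attempt and no reset: what is moved stays moved. The work goes in short steps, Python scripts to look and compute and a shell command to move; the robot and the scene stay as the last step left them, time stands still between calls to the robot, and variables do not carry over. Pictures are saved under pics/ and viewed, at most 10 in all, crops included, and the job is handed in when it is done.

```bash
ls; mkdir -p pics; python3 - <<'E'
from plant import sense, read_camera
import cv2
s=sense();print(s)
for n in("scene","top"):
    c=read_camera(n);cv2.imwrite(f"pics/{n}0.png",c["img"][:,:,::-1]);print(n,{k:v for k,v in c.items() if k!="img"})
E
```

```text
pics
{'time': 0.0, 'q': array([-1.3371688 ,  0.33390689,  0.03985651,  1.46632362, -0.01344175,
        1.34331242, -0.05850094]), 'qvel': array([-0.00051023,  0.00070521, -0.00113616, -0.00151051, -0.00030005,
       -0.00124659,  0.00078063]), 'joint_torque': array([ 3.72742034e-04, -6.58557701e+01,  1.36556424e+00, -4.05566740e+01,
        1.67415995e-02,  1.25962071e-02,  3.69096860e-07]), 'tcp_pos': array([0.21221724, 0.61388518, 0.24139798]), 'tool_rot': array([ 1.65652569e-01,  9.86183815e-01, -8.35665753e-04, -1.06105069e-04]), 'ft_force': array([0.17851271, 0.53939348, 0.22864706]), 'moment': array([-0.06817982, -0.01817494,  0.00252849]), 'grasp_force': 0.0, 'finger_gap': 0.08557728459923511}
scene {'fx': 515.9934476576029, 'fy': 515.9934476576029, 'cx': 316.33039150134675, 'cy': 248.0624954773758, 'k1': -0.13483473202675605, 'origin': array([ 1.08350092, -0.8588806 ,  0.74131842]), 'attitude': array([0.44498823, 0.14565119, 0.26037084, 0.84438039])}
top {'fx': 608.6968621428921, 'fy': 608.6968621428921, 'cx': 326.075874893799, 'cy': 241.09279108808042, 'k1': -0.07475276178614954, 'origin': array([ 0.29436622, -0.02117853,  1.35181649]), 'attitude': array([ 0.05644204, -0.04127679, -0.69660245,  0.7140417 ])}
```

View pics/top0.png

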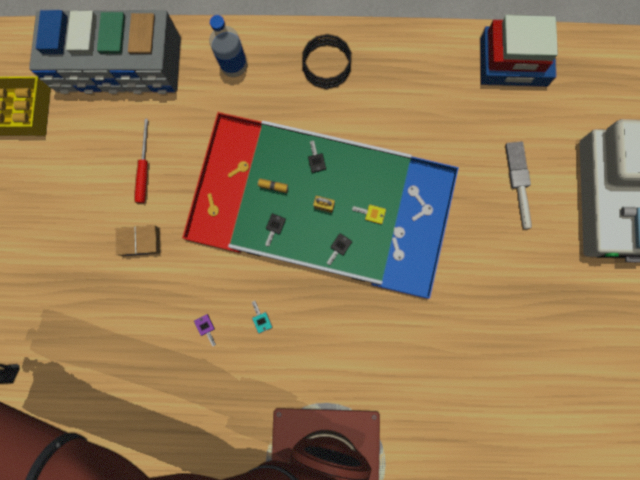

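View pics/scene0.png

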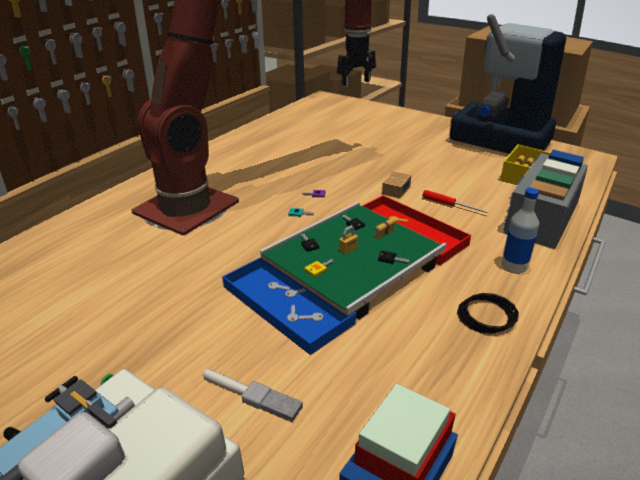

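The top picture shows the red tray at the left (+y) end. Black heads sit at about (317,163), (275,223) and (341,244), the yellow key at (375,214), the padlock at (324,204) and the cylinder at (272,186).

```bash
cat > h.py <<'E'
import numpy as np, cv2
from scipy.spatial.transform import Rotation as R
from plant import sense, read_camera
def ray(c,px,z):
    px=np.atleast_2d(np.float64(px)); K=np.array([[c["fx"],0,c["cx"]],[0,c["fy"],c["cy"]],[0,0,1.]])
    u=cv2.undistortPoints(px[:,None],K,np.array([c["k1"],0,0,0.]))[:,0]
    d=R.from_quat(c["attitude"]).apply(np.c_[u[:,0],-u[:,1],-np.ones(len(u))])
    return c["origin"]+d*((z-c["origin"][2])/d[:,2])[:,None]
def green(c):
    h=cv2.cvtColor(c["img"],cv2.COLOR_RGB2HSV)
    return h,cv2.inRange(h,(60,90,30),(85,255,160))
def board(c):
    h,m=green(c); m=cv2.morphologyEx(m,cv2.MORPH_OPEN,np.ones((3,3)))
    k=max(cv2.findContours(m,cv2.RETR_EXTERNAL,cv2.CHAIN_APPROX_NONE)[0],key=cv2.contourArea)
    P=ray(c,k[:,0],.046)[:,:2]
    (cx,w,a)=cv2.minAreaRect(np.float32(P)); B=cv2.boxPoints((cx,w,a))
    e=max((B[1]-B[0],B[2]-B[1]),key=np.linalg.norm); e=e*np.sign(e[1])
    yaw=np.arctan2(e[1],e[0])-np.pi/2
    return np.array(cx),yaw,w,k
def tob(p,b,yaw):
    return (np.atleast_2d(p)[:,:2]-b)@np.array([[np.cos(yaw),-np.sin(yaw)],[np.sin(yaw),np.cos(yaw)]])
E
python3 - <<'E'
from h import *
c=read_camera("top"); b,yaw,w,k=board(c); print("board",b,yaw,np.degrees(yaw),w)
h=cv2.cvtColor(c["img"],cv2.COLOR_RGB2HSV)
hull=np.zeros(h.shape[:2],np.uint8); cv2.fillPoly(hull,[cv2.convexHull(k)],255); hull=cv2.erode(hull,np.ones((3,3)))
for n,lo,hi,z in(("black",(0,0,0),(180,255,45),.056),("yellow",(22,150,120),(35,255,255),.056),("brass",(10,80,60),(22,255,255),.07),("steel",(0,0,90),(180,60,255),.053)):
    m=cv2.inRange(h,lo,hi)&hull
    N,l,s,ce=cv2.connectedComponentsWithStats(m)
    for i in range(1,N):
        if s[i,4]<8: continue
        q=np.argwhere(l==i)[:,::-1]; p=ray(c,q,z); B=tob(p,b,yaw)
        print(n,s[i,4],ce[i].round(0),"w",p.mean(0)[:2].round(3),"board mm",(B.mean(0)*1000).round(0),"lo",(B.min(0)*1000).round(0),"hi",(B.max(0)*1000).round(0))
im=cv2.resize(c["img"][100:310,170:470],None,fx=2.6,fy=2.6,interpolation=cv2.INTER_CUBIC)
cv2.imwrite("pics/crop1.png",im[:,:,::-1])
E
```

```text
board [0.56587607 0.02384001] -0.2152673 -12.333907 (0.33733028173446655, 0.27613648772239685)
black 57 [316. 161.] w [0.652 0.036] board mm [82. 30.] lo [73. 21.] hi [91. 41.]
black 52 [275. 224.] w [0.509 0.121] board mm [-77.  83.] lo [-84.  74.] hi [-69.  93.]
black 46 [340. 245.] w [ 0.467 -0.022] board mm [-87. -66.] lo [-94. -74.] hi [-80. -56.]
yellow 81 [324. 205.] w [0.553 0.015] board mm [-11. -11.] lo [-17. -30.] hi [ 4. 11.]
yellow 217 [375. 214.] w [ 0.536 -0.095] board mm [  -3. -123.] lo [ -20. -142.] hi [  14. -104.]
brass 84 [265. 184.] w [0.595 0.145] board mm [  3. 124.] lo [ -6. 111.] hi [ 10. 138.]
brass 95 [280. 187.] w [0.588 0.111] board mm [ 3. 90.] lo [-5. 75.] hi [ 11. 105.]
brass 48 [323. 203.] w [0.555 0.017] board mm [-9. -9.] lo [-13. -28.] hi [-2.  8.]
brass 18 [326. 209.] w [0.542 0.011] board mm [-20. -18.] lo [-22. -29.] hi [-18.  -7.]
brass 43 [374. 213.] w [ 0.535 -0.092] board mm [  -5. -120.] lo [ -14. -125.] hi [   3. -114.]
steel 65 [313. 147.] w [0.683 0.043] board mm [110.  44.] lo [96. 34.] hi [124.  54.]
steel 34 [324. 200.] w [0.565 0.017] board mm [ 0. -7.] lo [ -3. -22.] hi [4. 7.]
steel 72 [359. 209.] w [ 0.546 -0.061] board mm [ -2. -87.] lo [  -7. -103.] hi [  4. -71.]
steel 74 [269. 238.] w [0.478 0.132] board mm [-109.   87.] lo [-125.   80.] hi [-92.  93.]
steel 73 [332. 257.] w [ 0.44  -0.004] board mm [-117.  -54.] lo [-133.  -63.] hi [-102.  -46.]
```

View pics/crop1.png

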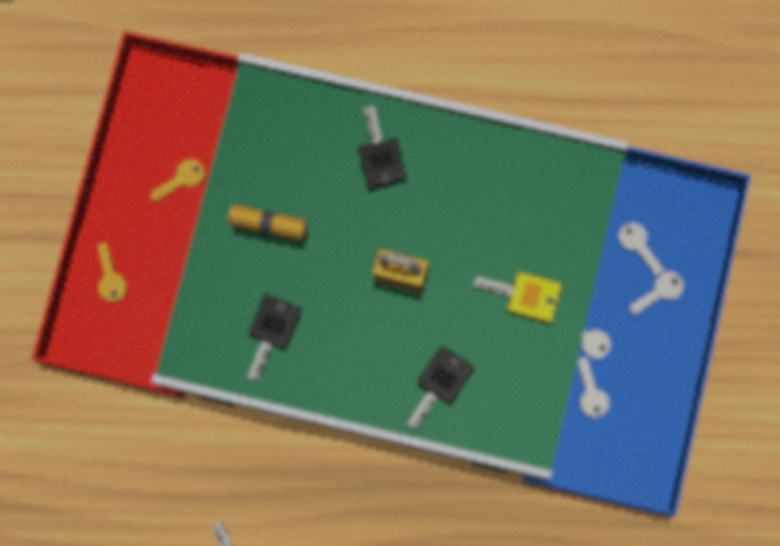

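Board centre is about (0.566, 0.024) with yaw -12.3°, and the mat measures 0.337 x 0.276 m, as it should. With tool y along board x, tool x is board +y, the push direction. I'll yaw about +1.45 with the fingers shut.

```bash
python3 -m creep '{"linear":[[0,0,0],[0,0,0],[0,0,0],[0,0,0],[0,0,0],[0,0,0],[0,0,0],[0,0,0],[0,0,0],[0,0,0],[0,0,0],[0,0,0]],"yaw":[0.12,0.12,0.12,0.12,0.12,0.12,0.12,0.12,0.12,0.12,0.12,0.12]}' 0 20
cat >> h.py <<'E'
b0=np.array([.566,.024]); y0=-.2153
def where(tgt=None):
    s=sense(); r=R.from_quat(s["tool_rot"]); M=r.as_matrix()
    B=tob(s["tcp_pos"],b0,y0)[0]*1000
    ang=np.degrees(np.arctan2(M[1,1],M[0,1])-y0)
    print("t",round(s["time"],2),"board",B.round(1),"z",round(s["tcp_pos"][2]*1000,1),"tilt",round(ang,1),"F",s["ft_force"].round(1),"gap",round(s["finger_gap"]*1000,1),"q",s["q"].round(2))
    if tgt is not None:
        g=b0+R.from_euler("z",y0).as_matrix()[:2,:2]@(np.array(tgt[:2])/1000)
        d=np.array([*g,tgt[2]/1000])-s["tcp_pos"]; print("tool shift",(r.inv().apply(d)*1000).round(1))
E
python3 -c "
from h import *;where((-77,33,240))"
```

```text
time: 1.15
tcp_pos: [0.2122, 0.6141, 0.2419]
tool_rot: [0.777, 0.63, -0.0, 0.0]
ft_force: [0.9, -0.0, 0.7]
finger_gap: -0.0001
grasp_force: 0.0
t 1.15 board [-471.7  500.9] z 241.9 tilt 0.4 F [ 0.9 -0.   0.7] gap -0.1 q [-1.5   0.34  0.25  1.48 -0.08  1.34 -1.45]
tool shift [-470.8  391.2    2.2]
```

```bash
python3 -m creep '{"linear":[[-20,15,0],[-28,23,0],[-28,23,0],[-28,23,0],[-28,23,0],[-28,23,0],[-28,23,0],[-28,23,0],[-28,23,0],[-28,23,0],[-28,23,0],[-28,23,0]],"yaw":[0,0,0,0,0,0,0,0,0,0,0,0]}' >/dev/null
python3 -c "
from h import *;where((-77,33,110))"
```

```text
t 2.15 board [-198.5  175. ] z 242.3 tilt 0.8 F [0.5 0.8 0.5] gap 0.1 q [-1.15 -0.06  0.52  1.9   0.03  1.29 -0.84]
tool shift [-143.7  119.6  132.2]
```

```bash
python3 -m creep '{"linear":[[-20,18,0],[-20,18,0],[-20,18,0],[-20,18,0],[-20,18,20],[-20,18,20],[-14,10,20],[0,0,20],[0,0,20],[0,0,18],[0,0,10],[0,0,0]],"yaw":[0,0,0,0,0,0,0,0,0,0,0,0]}' >/dev/null
python3 - <<'E'
from h import *
where((-77,33,61))
for n in("scene","top"):
    c=read_camera(n); im=c["img"][180:330,220:480] if n=="scene" else c["img"][100:310,170:470]
    cv2.imwrite(f"pics/{n}2.png",cv2.resize(im,None,fx=2.6,fy=2.6,interpolation=cv2.INTER_CUBIC)[:,:,::-1])
E
```

```text
t 3.15 board [-80.8  43.7] z 112.4 tilt 0.8 F [-0.5 -0.1 -0.3] gap 0.3 q [-0.92  0.18  0.73  2.   -0.14  1.02 -0.33]
tool shift [-10.6   3.8  51.4]
```

View pics/scene2.png

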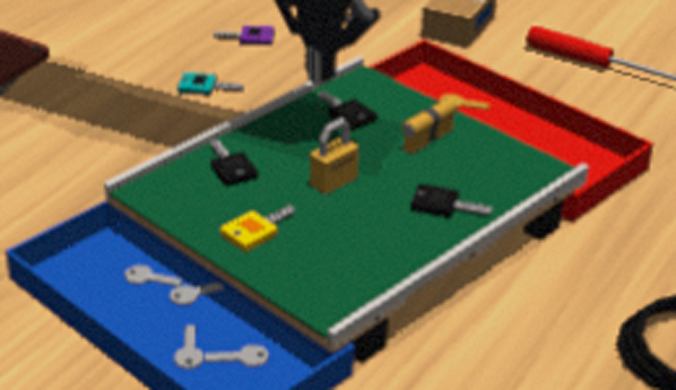

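The closed fingers hang clear above the mat behind the left-hand near key, with tips around (320,80) in the crop. Descending now.

```bash
python3 -m creep '{"linear":[[-5,2,0],[-5,2,8],[0,0,10],[0,0,10],[0,0,10],[0,0,5],[0,0,0],[0,0,0]],"yaw":[0,0,0.03,0.03,0.03,0,0,0]}' >/dev/null
python3 -c "
from h import *;where((-77,33,61))"
```

```text
t 3.92 board [-75.6  34.2] z 70.9 tilt -4.4 F [-0.1  0.6 -0.4] gap 0.3 q [-0.89  0.25  0.74  2.03 -0.21  0.93 -0.33]
tool shift [-1.3 -1.3  9.9]
```

```bash
python3 -m creep '{"linear":[[0,0,4],[0,0,3],[0,0,2],[0,0,2],[0,0,0],[0,0,0]],"yaw":[0,0,0,0,0,0]}' >/dev/null
python3 - <<'E'
from h import *
where((-75,190,61))
c=read_camera("scene"); im=c["img"][180:290,260:420]
cv2.imwrite("pics/scene3.png",cv2.resize(im,None,fx=4.5,fy=4.5,interpolation=cv2.INTER_CUBIC)[:,:,::-1])
E
```

```text
t 4.42 board [-75.4  34.3] z 60.3 tilt -4.4 F [-0.4  0.8 -0.1] gap -0.2 q [-0.88  0.27  0.73  2.04 -0.23  0.91 -0.32]
tool shift [155.3 -11.5  -0.7]
```

View pics/scene3.png

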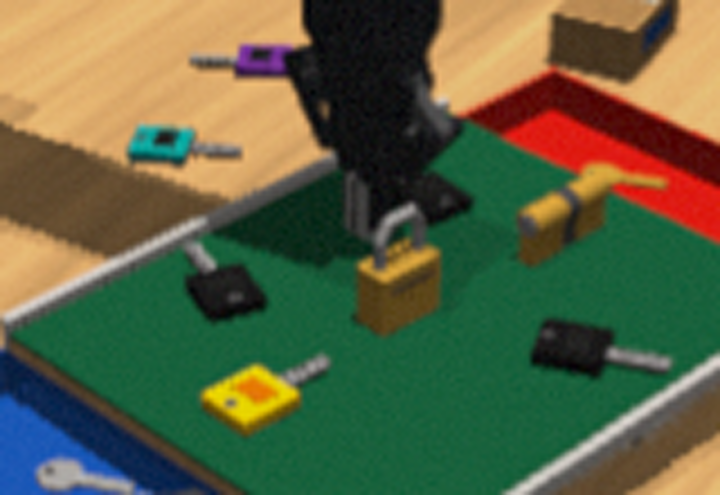

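Fingertips are behind the head at about (370,220) in the crop, just above the mat and with no contact force. Pushing.

```bash
python3 -m creep '{"linear":[[6,0,0],[6,0,0],[8,-0.5,0],[9,-0.6,0],[9,-0.6,0],[9,-0.6,0],[9,-0.6,0],[9,-0.6,0],[9,-0.6,0],[9,-0.6,0],[0,0,0],[0,0,0]],"yaw":[0,0,0,0,0,0,0,0,0,0,0,0]}' >/dev/null
python3 - <<'E'
from h import *
where((-75,188,61))
c=read_camera("top"); im=c["img"][100:310,170:470]
cv2.imwrite("pics/top4.png",cv2.resize(im,None,fx=2.6,fy=2.6,interpolation=cv2.INTER_CUBIC)[:,:,::-1])
E
```

```text
t 5.47 board [-73.8 117.9] z 60.2 tilt -4.3 F [ 0.2 -0.5  0.7] gap -0.1 q [-0.95  0.34  0.68  1.95 -0.27  0.94 -0.43]
tool shift [69.8 -6.5 -0.8]
```

View pics/top4.png

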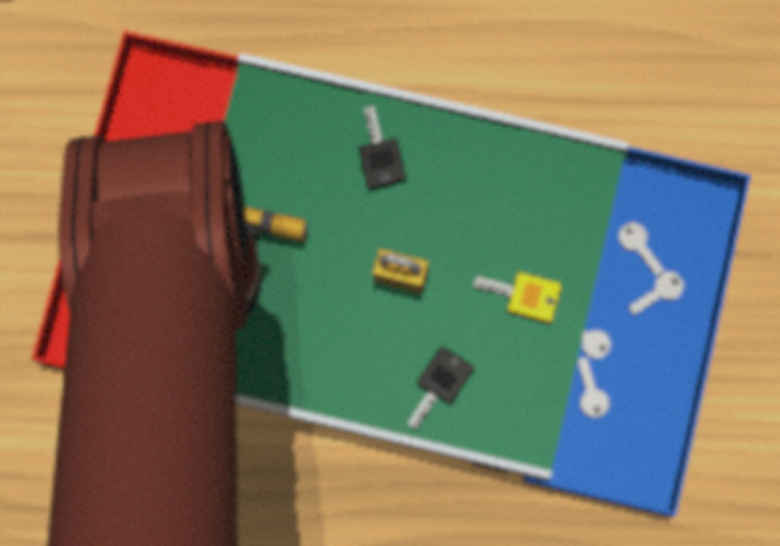

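The arm hides the pushed key, but everything else is unmoved and the force is low. I'll finish the push, then lift and back off.

```bash
python3 -m creep '{"linear":[[6,-0.5,0],[8,-0.6,0],[8,-0.6,0],[8,-0.6,0],[8,-0.6,0],[8,-0.6,0],[8,-0.6,0],[8,-0.6,0],[8,-0.6,0],[4,0,0],[0,0,0],[0,0,0]],"yaw":[0,0,0,0,0,0,0,0,0,0,0,0]}' >/dev/null
python3 -c "
from h import *;where((-86,-116,120))"
python3 -m creep '{"linear":[[0,0,-15],[0,0,-20],[0,0,-20],[-15,0,-5],[-30,0,0],[-35,0,0],[-35,0,0],[-35,-1,0],[-35,-1,0],[-35,-2,0],[-35,-2,0],[-25,0,0]],"yaw":[0,0,0,0,0.03,0.03,0.03,0.03,0,0,0,0]}' >/dev/null
python3 - <<'E'
from h import *
where((-86,-116,120))
c=read_camera("top"); im=c["img"][100:310,170:470]
cv2.imwrite("pics/top5.png",cv2.resize(im,None,fx=2.6,fy=2.6,interpolation=cv2.INTER_CUBIC)[:,:,::-1])
E
```

```text
t 6.52 board [-73.3 191.6] z 60.2 tilt -4.4 F [0.5 0.2 0.1] gap -0.5 q [-1.01  0.42  0.65  1.86 -0.3   0.97 -0.52]
tool shift [-307.7   10.9  -59.6]
t 7.52 board [-123.9  -86.8] z 119.8 tilt -11.4 F [ 0.4 -0.5  0.3] gap 0.1 q [-0.91 -0.07  0.88  2.16  0.06  1.03 -0.48]
tool shift [-21.1  42.9  -0.2]
```

View pics/top5.png

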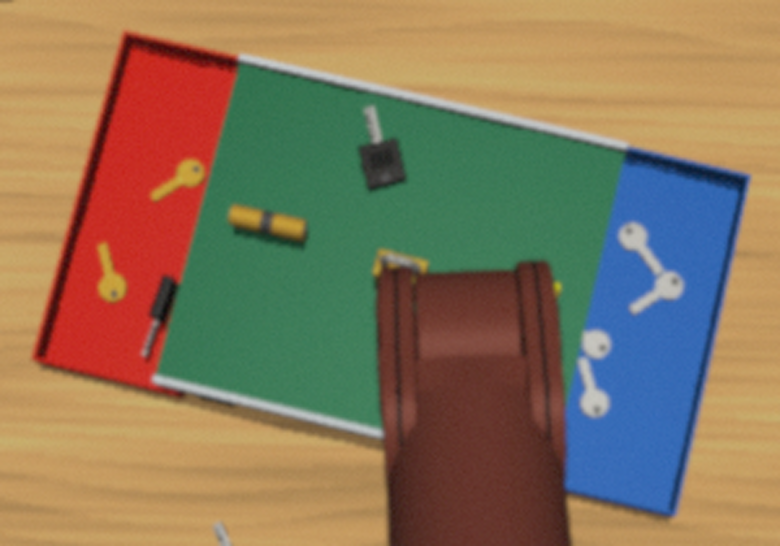

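The first key is in the red tray, at (160,315) in the crop, near the board's edge. Next is the second robot-side key.

```bash
python3 -m creep '{"linear":[[-11,20,0],[-10,20,0],[0,3,0],[0,0,10],[0,0,14],[0,0,14],[0,0,8],[0,0,4],[0,0,0],[0,0,0]],"yaw":[0,0,0,0,0,0,0,0,0,0]}' >/dev/null
python3 -c "
from h import *;where((-84,-116,61))"
```

```text
t 8.4 board [ -84.5 -112.5] z 70.4 tilt -11.3 F [-0.   0.5 -0.1] gap -0.2 q [-0.81  0.18  0.94  2.13 -0.18  0.91 -0.18]
tool shift [-3.3  1.2  9.4]
```

```bash
python3 -m creep '{"linear":[[0,0,4],[0,0,3],[0,0,2],[0,0,1],[0,0,0],[5,-0.6,0],[6,-0.8,0],[7,-0.9,0],[7,-0.9,0],[7,-0.9,0],[7,-0.9,0],[7,-0.9,0]],"yaw":[0,0,0,0,0,0,0,0,0,0,0,0]}' >/dev/null
python3 -c "
from h import *;where((-63,190,61))"
python3 -m creep '{"linear":[[9,-1.1,0],[9,-1.1,0],[9,-1.1,0],[9,-1.1,0],[9,-1.1,0],[9,-1.1,0],[9,-1.1,0],[9,-1.1,0],[9,-1.1,0],[9,-1.1,0],[0,0,0],[0,0,0]],"yaw":[0,0,0,0,0,0,0,0,0,0,0,0]}' >/dev/null
python3 - <<'E'
from h import *
where((-63,190,61))
c=read_camera("scene"); im=c["img"][170:290,240:440]
cv2.imwrite("pics/scene6.png",cv2.resize(im,None,fx=3.8,fy=3.8,interpolation=cv2.INTER_CUBIC)[:,:,::-1])
E
```

```text
t 9.4 board [-81.  -65.3] z 60.4 tilt -11.2 F [ 0.1 -0.6  0. ] gap 0.3 q [-0.86  0.22  0.9   2.12 -0.22  0.9  -0.24]
tool shift [253.9 -32.1  -0.6]
t 10.4 board [-74.3  24.5] z 60.3 tilt -11.2 F [ 0.  -0.6  0.4] gap 0.1 q [-0.96  0.29  0.84  2.05 -0.27  0.92 -0.38]
tool shift [164.5 -21.1  -0.8]
```

View pics/scene6.png

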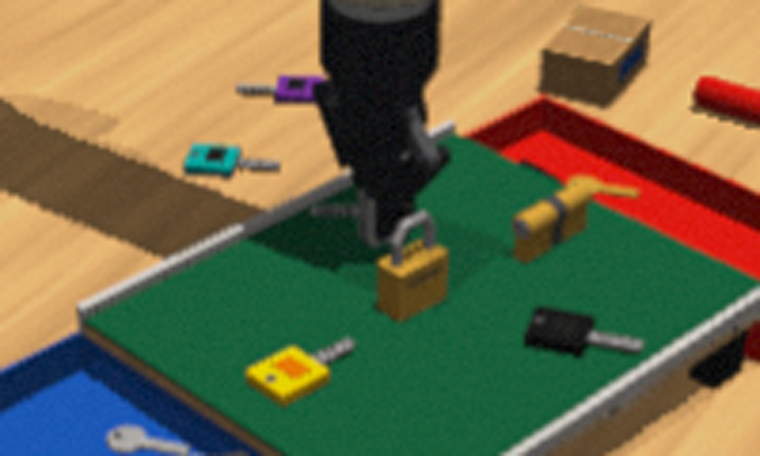

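The blade shows just left of the fingers, at (315-360, 210) in the crop. I'll check where it lies in board coordinates.

```bash
python3 - <<'E'
from h import *
c=read_camera("scene")
print((tob(ray(c,[[240+p[0]/3.8,170+p[1]/3.8] for p in((312,211),(358,206),(375,240))],.051),b0,y0)*1000).round(0))
E
```

```text
[[-121.   14.]
 [-105.   41.]
 [ -67.   19.]]
```

The key has swung round and its blade now trails. I'll back off, lift and look.

```bash
python3 -m creep '{"linear":[[-8,0,0],[-15,0,0],[-15,0,-10],[-25,0,-20],[-35,0,-20],[-35,0,0],[-35,0,0],[-10,0,0],[0,0,0]],"yaw":[0,0,0,0,0,0,0,0,0]}' >/dev/null
python3 - <<'E'
from h import *
where()
c=read_camera("top"); cv2.imwrite("pics/top7.png",cv2.resize(c["img"][100:310,170:470],None,fx=2.6,fy=2.6,interpolation=cv2.INTER_CUBIC)[:,:,::-1])
E
```

```text
t 11.25 board [-110.5 -154.2] z 110.0 tilt -11.6 F [ 0.7  0.8 -0.3] gap -0.0 q [-0.88 -0.03  1.03  2.15  0.02  1.   -0.28]
```

View pics/top7.png

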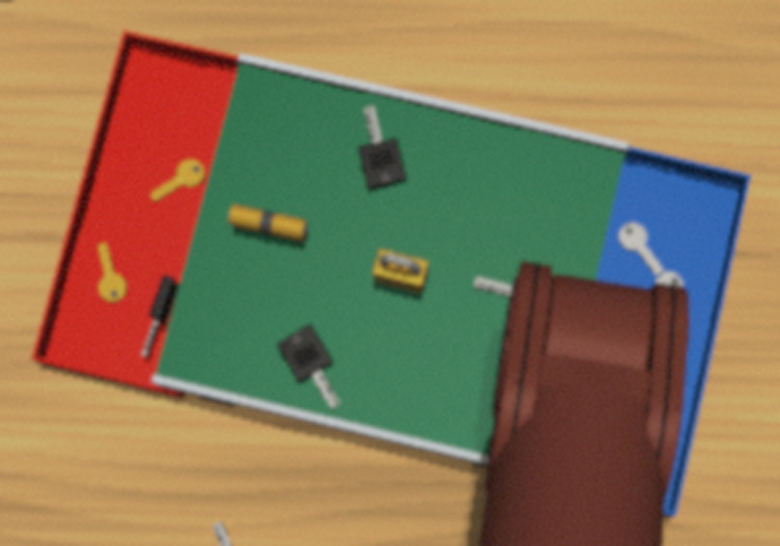

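```bash
python3 - <<'E'
from h import *
c=read_camera("top")
print((tob(ray(c,[[170+p[0]/2.6,100+p[1]/2.6] for p in((305,354),(335,404),(314,374),(330,352),(304,327),(280,349),(302,380))],.054),b0,y0)*1000).round(0))
where((-95,-15,110))
E
```

```text
[[ -95.   50.]
 [-130.   15.]
 [-110.   38.]
 [ -89.   30.]
 [ -74.   56.]
 [ -96.   71.]
 [-117.   47.]]
t 11.35 board [-109.5 -150.9] z 110.2 tilt -11.4 F [-0.   0.2  0.3] gap -0.0 q [-0.88 -0.02  1.02  2.15  0.02  1.   -0.28]
tool shift [136.  -12.5   0.3]
```

The head is now at board (-95,50) and the blade tip at (-130,15), trailing 45° towards the rail. I'll tilt the pusher about 20°, open it to 6 mm (a 34 mm face), hit the blade side and push diagonally away from the rail to swing the key back.

```bash
python3 -m creep '{"linear":[[20,-2,0],[25,-2,0],[25,-2,0],[25,-2,0],[20,-2,0],[13,-2,0],[0,0,10],[0,0,15],[0,0,12],[0,0,0]],"yaw":[0,0,0,0,0,0.05,0.05,0.05,0,0]}' 6 20 >/dev/null
python3 -c "
from h import *;where((-103,-14,61))"
```

```text
t 12.18 board [-97.4 -22.3] z 71.2 tilt -19.8 F [-0.9 -0.5  0.1] gap 6.2 q [-0.98  0.18  0.91  2.12 -0.18  0.92 -0.53]
tool shift [ 6.  -8.1 10.2]
```

```bash
python3 -m creep '{"linear":[[2,-4,3],[2,-4,3],[0,0,3],[0,0,2],[0,0,0],[6,0,0],[7,0,0],[7,0,0],[7,0,0],[7,0,0],[7,0,0],[7,0.3,0]],"yaw":[0,0,0,0,0,0,0,0,0,0,0,0]}' >/dev/null
python3 -c "
from h import *;where()"
python3 -m creep '{"linear":[[6,0.6,0],[6,0.6,0],[6,0.6,0],[0,0,0],[-8,0,0],[-15,0,-10],[-15,0,-20],[-30,0,-20],[-35,0,0],[-35,0,0],[-30,0,0],[0,0,0]],"yaw":[0,0,0,0,0,0,0,0,0,0,0,0]}' >/dev/null
cat >> h.py <<'E'
def blobs():
    c=read_camera("top"); h=cv2.cvtColor(c["img"],cv2.COLOR_RGB2HSV); where()
    gy,gx=np.mgrid[90:320,160:490]; px=np.c_[gx.ravel(),gy.ravel()]
    for n,lo,hi,z in(("black",(0,0,0),(180,255,52),.056),("steel",(0,0,95),(180,60,255),.052),("brass/yellow",(10,110,80),(35,255,255),.056)):
        m=cv2.inRange(h,lo,hi); P=tob(ray(c,px,z),b0,y0)*1000
        ok=np.zeros_like(m); ok[90:320,160:490]=((abs(P[:,0])<134)&(P[:,1]>-165)&(P[:,1]<275)).reshape(gy.shape)*255
        N,l,s,ce=cv2.connectedComponentsWithStats(m&ok)
        for i in range(1,N):
            if s[i,4]<14: continue
            q=np.argwhere(l==i)[:,::-1]; B=tob(ray(c,q,z),b0,y0)*1000
            print(n,s[i,4],B.mean(0).round(0),B.min(0).round(0),B.max(0).round(0))
E
python3 -c "
from h import *;blobs()"
```

```text
t 13.18 board [-85.2  29.7] z 62.3 tilt -19.9 F [ 0.8 -1.3  0.1] gap 5.7 q [-1.    0.27  0.86  2.07 -0.25  0.91 -0.56]
t 14.23 board [-136.2 -115.2] z 111.9 tilt -20.1 F [ 0.5  1.3 -0.5] gap 5.9 q [-0.98 -0.14  0.99  2.2   0.13  1.02 -0.63]
black 75 [82. 30.] [73. 16.] [93. 44.]
black 51 [-80. 174.] [-96. 170.] [-64. 180.]
black 64 [-95.  79.] [-104.   71.] [-84.  89.]
steel 65 [110.  44.] [96. 34.] [125.  54.]
steel 33 [ 1. -7.] [ -2. -22.] [4. 7.]
steel 73 [ -1. -87.] [  -7. -103.] [  4. -71.]
steel 75 [-101.   48.] [-108.   31.] [-93.  64.]
brass/yellow 28 [ 48. 274.] [ 18. 273.] [ 79. 275.]
brass/yellow 155 [ 26. 190.] [  3. 171.] [ 44. 211.]
brass/yellow 94 [  6. 128.] [ -2. 115.] [ 15. 142.]
brass/yellow 97 [ 6. 92.] [-2. 78.] [ 15. 106.]
brass/yellow 42 [-88. 274.] [-131.  273.] [-45. 275.]
brass/yellow 153 [-71. 226.] [-90. 210.] [-43. 242.]
brass/yellow 145 [-10. -11.] [-19. -31.] [ 5. 13.]
brass/yellow 240 [  -2. -122.] [ -20. -142.] [  14. -104.]
```

The key now trails its blade almost straight back, with the head at (-95,79) and the blade about 11° off the push line. I'll straddle the blade with the fingers 20 mm open and push the head's rear face.

```bash
python3 -m creep '{"linear":[[0,0,0],[0,0,0],[20,0,0],[25,1,0],[25,1,0],[25,1,0],[22,1,0],[5,0,0],[0,0,10],[0,0,14],[0,0,12],[0,0,0]],"yaw":[-0.08,-0.08,0,0,0,0,0,0,0,0,0,0]}' 20 20 >/dev/null
python3 -c "
from h import *;where((-107,10,60))"
```

```text
t 15.23 board [-109.9    4.5] z 73.8 tilt -10.8 F [-0.7  0.3  0.3] gap 20.0 q [-1.08  0.17  0.95  2.13 -0.17  0.92 -0.44]
tool shift [ 6.   1.8 13.8]
```

```bash
python3 -m creep '{"linear":[[0,0,5],[0,0,5],[0,0,3],[0,0,1],[0,0,0],[6,0,0],[8,0,0],[8,0,0],[8,0,0],[8,0,0],[8,0,0],[7,0,0]],"yaw":[0,0,0,0,0,0,0,0,0,0,0,0]}' >/dev/null
python3 -c "
from h import *;where((-63,195,60))"
python3 -m creep '{"linear":[[7,0.3,0],[8,0.4,0],[8,0.4,0],[8,0.4,0],[8,0.4,0],[8,0.4,0],[8,0.4,0],[8,0.4,0],[8,0.4,0],[6,0.4,0],[0,0,0],[0,0,0]],"yaw":[0,0,0,0,0,0,0,0,0,0,0,0]}' >/dev/null
python3 -c "
from h import *;where((-63,195,60))
c=read_camera('scene');h=cv2.cvtColor(c['img'],cv2.COLOR_RGB2HSV);m=cv2.inRange(h,(0,0,95),(180,60,255))
N,l,s,ce=cv2.connectedComponentsWithStats(m)
for i in range(1,N):
    B=tob(ray(c,np.argwhere(l==i)[:,::-1],.052),b0,y0)*1000
    if s[i,4]>8 and abs(B.mean(0)[0])<160 and abs(B.mean(0)[1])<200: print(s[i,4],B.mean(0).round(0),B.min(0).round(0),B.max(0).round(0))"
```

```text
t 16.23 board [-98.1  59.6] z 62.3 tilt -10.7 F [ 0.6 -0.5  0.1] gap 20.1 q [-1.09  0.27  0.89  2.07 -0.27  0.92 -0.45]
tool shift [139.5   9.5   2.3]
t 17.23 board [-80.1 133.5] z 62.2 tilt -10.7 F [ 0.5 -0.3 -0.7] gap 20.2 q [-1.1   0.38  0.83  1.95 -0.34  0.95 -0.5 ]
tool shift [63.6  5.4  2.2]
228 [-140.  -47.] [-147. -170.] [-135.   81.]
34 [-64.  47.] [-71.  24.] [-53.  68.]
431 [145. -14.] [ 139. -170.] [155. 168.]
37 [115.  43.] [100.  33.] [129.  54.]
33 [  3. -86.] [  -2. -100.] [  8. -72.]
11 [ 157. -105.] [ 155. -114.] [159. -96.]
21 [ 157. -162.] [ 155. -177.] [ 160. -147.]
```

```bash
python3 -m creep '{"linear":[[6,0.5,0],[7,0.5,0],[7,0.6,0],[7,0.6,0],[7,0.6,0],[7,0.6,0],[7,0.6,0],[7,0.6,0],[7,0.6,0],[3,0,0],[0,0,0],[0,0,0]],"yaw":[0,0,0,0,0,0,0,0,0,0,0,0]}' >/dev/null
python3 -c "
from h import *;where((80,-30,120))"
python3 -m creep '{"linear":[[0,0,-15],[0,0,-25],[0,0,-25],[-20,-10,0],[-35,-20,0],[-35,-20,0],[-35,-20,0],[-35,0,0],[-35,0,0],[-35,0,0],[-35,0,0],[-20,0,0]],"yaw":[0,0,0,0,-0.05,-0.05,-0.05,-0.03,0,0,0,0]}' 0 20 >/dev/null
python3 - <<'E'
from h import *
blobs()
E
```

```text
t 18.28 board [-62.9 196.1] z 62.2 tilt -10.7 F [-0.7  0.2  0.1] gap 19.9 q [-1.1   0.48  0.79  1.83 -0.4   1.   -0.55]
tool shift [-195.7  182.4  -57.7]
t 19.33 board [-153.  -83.] z 126.7 tilt -0.7 F [-0.3 -4.2 -0.7] gap -0.3 q [-1.13 -0.26  0.99  2.21  0.24  1.09 -0.5 ]
black 72 [82. 30.] [73. 19.] [93. 44.]
black 121 [-73. 194.] [-87. 181.] [-58. 205.]
black 22 [-86. 172.] [-96. 170.] [-77. 175.]
steel 65 [110.  44.] [96. 34.] [125.  54.]
steel 35 [ 1. -7.] [ -2. -22.] [4. 7.]
steel 70 [ -1. -87.] [  -6. -103.] [  4. -71.]
steel 15 [-70. 177.] [-73. 169.] [-67. 186.]
brass/yellow 27 [ 82. 274.] [ 51. 273.] [112. 275.]
brass/yellow 155 [ 26. 190.] [  3. 171.] [ 44. 211.]
brass/yellow 14 [ -0. 274.] [-15. 273.] [ 13. 275.]
brass/yellow 94 [  6. 128.] [ -2. 115.] [ 15. 142.]
brass/yellow 98 [ 6. 92.] [-2. 78.] [ 15. 107.]
brass/yellow 154 [-71. 226.] [-90. 210.] [-43. 243.]
brass/yellow 18 [-79. 274.] [-97. 273.] [-61. 275.]
brass/yellow 146 [-10. -11.] [-19. -31.] [ 5. 13.]
brass/yellow 284 [  -4. -123.] [ -26. -142.] [  14. -102.]
brass/yellow 14 [-117.  274.] [-131.  273.] [-102.  275.]
```

Two keys are in the red tray and nothing else has shifted. The far key's head is at (80,29), with its blade 26° forward of +x. I'll go round high, turn the pusher flush (tilt about 23°) and open it to 20 mm.

```bash
python3 -m creep '{"linear":[[0,10,-20],[5,20,-20],[7,25,0],[8,25,0],[8,25,0],[8,25,0],[8,25,0],[8,25,0],[8,25,0],[8,25,0],[6,16,0],[0,0,0]],"yaw":[0,0,0,0,0,0,0,0,0,0,0,0]}' 20 20 >/dev/null
python3 -m creep '{"linear":[[0,0,0],[0,0,0],[0,0,0],[0,0,0],[0,0,0],[0,0,0]],"yaw":[-0.1,-0.1,-0.1,-0.1,0,0]}' >/dev/null
python3 -c "
from h import *;where((99,-7,61))"
```

```text
t 20.83 board [81.3 -8.9] z 166.3 tilt 22.2 F [-0.2  0.9 -0.2] gap 20.0 q [-0.74  0.51  0.93  1.61 -0.43  1.25  0.44]
tool shift [ -5.3  17.7 105.2]
```

```bash
python3 -m creep '{"linear":[[-5,9,0],[0,9,0],[0,0,15],[0,0,20],[0,0,20],[0,0,20],[0,0,15],[0,0,5],[0,0,0],[0,0,0]],"yaw":[0,0,0,0,0,0,0,0,0,0]}' >/dev/null
python3 -c "
from h import *;where((99,-7,61))"
```

```text
t 21.67 board [100.2  -6.4] z 71.7 tilt 22.4 F [ 0.6 -0.8 -0.1] gap 19.8 q [-0.67  0.64  0.85  1.64 -0.53  1.11  0.5 ]
tool shift [-0.1 -1.2 10.7]
```

```bash
python3 -m creep '{"linear":[[0,0,4],[0,0,4],[0,0,2],[0,0,0],[5,0,0],[6,0,0],[6,0,0],[6,0,0],[6,0,0],[6,0,0],[6,0,0],[0,0,0]],"yaw":[0,0,0,0,0,0,0,0,0,0.02,0.02,0]}' >/dev/null
python3 -c "
from h import *;where()"
python3 -m creep '{"linear":[[-15,0,0],[-15,0,-10],[-10,0,-20],[-25,0,-35],[-30,0,-35],[-35,0,0],[-35,0,0],[-20,0,0],[0,0,0]],"yaw":[0,0,0,0,0,0,0,0,0]}' >/dev/null
python3 -c "
from h import *;blobs()"|grep -v brass
```

```text
t 22.67 board [83.5 33.9] z 61.0 tilt 20.2 F [ 0.4  0.1 -0.3] gap 20.0 q [-0.74  0.64  0.86  1.66 -0.54  1.09  0.41]
t 23.47 board [ 147.4 -145.2] z 157.6 tilt 19.7 F [ 1.4  0.  -0.9] gap 19.8 q [-0.45  0.63  0.9   1.47 -0.5   1.29  0.63]
black 42 [72. 61.] [65. 52.] [79. 69.]
black 107 [-72. 194.] [-86. 183.] [-58. 204.]
black 119 [-76.  52.] [-89.  28.] [-66.  70.]
black 143 [-89. -11.] [-106.  -46.] [-73.  27.]
black 174 [-116.  -75.] [-134.  -94.] [-92. -53.]
steel 67 [102.  71.] [86. 61.] [118.  79.]
steel 33 [-70. 177.] [-74. 169.] [-65. 188.]
```

The key is flush on the pusher, with the head at (72,61) and blade at 18°. I'll go back down behind it and continue, turning gradually.

```bash
python3 -m creep '{"linear":[[20,0,0],[35,0,0],[35,0,0],[30,0,10],[25,0,35],[10,0,25],[5,0,15],[0,0,0],[0,0,0]],"yaw":[0,0,0,0,0,0,0,0,0]}' >/dev/null
python3 -c "
from h import *;where((83.5,33.9,61))"
```

```text
t 24.22 board [92.   9.6] z 73.2 tilt 20.1 F [ 0.6 -1.2  0.1] gap 20.0 q [-0.71  0.63  0.87  1.65 -0.53  1.11  0.44]
tool shift [25.7  0.4 12.2]
```

```bash
python3 -m creep '{"linear":[[3,0,4],[5,0,4],[5,0,3],[5,0,1],[5,0,0],[6,0,0],[7,0,0],[7,0,0],[7,0,0],[7,0,0],[7,0,0],[7,0,0]],"yaw":[0,0,0,0,0,0,0.015,0.015,0.015,0.015,0.015,0.015]}' >/dev/null
python3 -c "
from h import *;where()"
python3 -m creep '{"linear":[[7,0,0],[7,0,0],[7,0,0],[7,0,0],[7,0,0],[7,0,0],[7,0,0],[7,0,0],[7,0,0],[0,0,0]],"yaw":[0.015,0.015,0.015,0.015,0.015,0.015,0.015,0,0,0]}' >/dev/null
python3 -c "
from h import *;where((55,197,61))"
```

```text
t 25.22 board [68.5 78.8] z 60.9 tilt 14.9 F [ 0.4  0.4 -0.4] gap 19.7 q [-0.83  0.65  0.88  1.67 -0.55  1.1   0.26]
t 26.05 board [ 55.6 141.9] z 60.8 tilt 9.1 F [ 0.2  1.3 -0.5] gap 20.2 q [-0.92  0.68  0.89  1.63 -0.58  1.12  0.07]
tool shift [54.5  8.2 -0.2]
```

```bash
python3 -m creep '{"linear":[[6,0.8,0],[7,1,0],[7,1,0],[7,1,0],[7,1,0],[7,1,0],[7,1,0],[6,1,0],[0,0,0],[0,0,-20],[0,0,-30],[0,0,-30]],"yaw":[0,0,0,0,0,0,0,0,0,0,0,0]}' >/dev/null
python3 -m creep '{"linear":[[-10,0,-20],[-35,0,-10],[-35,0,0],[-35,0,0],[-35,0,0],[-35,0,0],[-35,0,0],[-35,0,0],[-35,0,0],[-35,0,0],[0,0,0]],"yaw":[0,0,0,0,0,0,0,0,0,0,0]}' >/dev/null
python3 - <<'E'
from h import *
blobs()
t=read_camera("top")["img"][100:310,170:470]; s=read_camera("scene")["img"][170:350,220:480]
f=lambda i,w:cv2.resize(i,(w,int(i.shape[0]*w/i.shape[1])),interpolation=cv2.INTER_CUBIC)
a,b=f(t,400),f(s,400); H=max(len(a),len(b)); p=lambda i:np.pad(i,((0,H-len(i)),(0,0),(0,0)))
cv2.imwrite("pics/end.png",np.hstack([p(a),p(b)])[:,:,::-1])
E
```

```text
t 28.02 board [ 106.5 -133.1] z 171.3 tilt 8.5 F [-0.2  1.  -0.5] gap 20.2 q [-0.57  0.56  0.99  1.57 -0.48  1.28  0.43]
black 109 [-72. 194.] [-86. 183.] [-58. 204.]
steel 31 [-70. 177.] [-74. 169.] [-65. 188.]
brass/yellow 43 [ 64. 274.] [ 18. 273.] [112. 275.]
brass/yellow 142 [ 25. 191.] [  3. 175.] [ 44. 211.]
brass/yellow 17 [ -5. 274.] [-24. 273.] [ 13. 275.]
brass/yellow 99 [  6. 128.] [ -4. 115.] [ 15. 142.]
brass/yellow 103 [ 6. 92.] [-3. 77.] [ 15. 106.]
brass/yellow 42 [-88. 274.] [-131.  273.] [-45. 275.]
brass/yellow 156 [-71. 226.] [-90. 209.] [-43. 242.]
brass/yellow 69 [  -7. -138.] [ -22. -143.] [  12. -130.]
```

View pics/end.png

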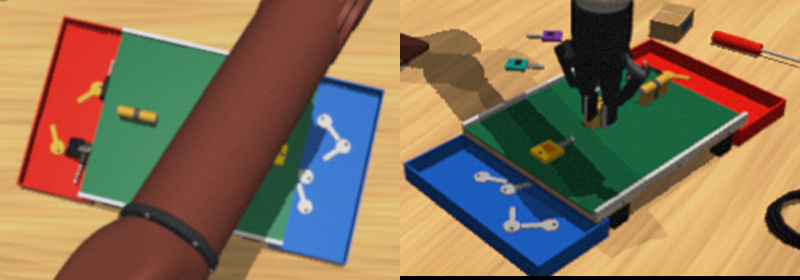

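Two black keys lie in the red tray, around (75,155). The third seems to be mostly under the board's edge near the house key at (103,82), and the arm hides the middle of the mat. I'll clear the arm and check numerically.

```bash
python3 -m creep '{"linear":[[-20,-15,-20],[-28,-20,-20],[-28,-20,-10],[-28,-20,0],[-28,-20,0],[-28,-20,0],[-28,-20,0],[-28,-20,0],[-28,-20,0],[-28,-20,0],[-28,-20,0],[-20,-10,0]],"yaw":[0,0,0,0,0,0,0,0,0,0,0,0]}' >/dev/null
python3 - <<'E'
from h import *
blobs()
c=read_camera("top"); h=cv2.cvtColor(c["img"],cv2.COLOR_RGB2HSV)
g=np.array([(x,y) for x in range(90,320) for y in range(170,290)])
P=tob(ray(c,g,.02),b0,y0)*1000
k=(P[:,0]>0)&(P[:,0]<110)&(P[:,1]>165)&(P[:,1]<272)
k2=0
A=np.array([(170+x,90+y) for x in range(160) for y in range(160)]);P=tob(ray(c,A,.02),b0,y0)*1000
k=(P[:,0]>0)&(P[:,0]<130)&(P[:,1]>168)&(P[:,1]<270)
for (u,v),p in zip(A[k],P[k]):
    hh=h[v,u]
    if hh[2]<70 or (hh[1]<90 and hh[2]>60): print((u,v),p.round(0),hh)
E
```

```text
t 29.17 board [ -68.5 -483.2] z 222.2 tilt 8.7 F [-3.6 -0.5  0.7] gap 19.7 q [-0.13  0.37  1.12  1.69 -0.34  1.3   0.99]
black 24 [ 34. 172.] [ 17. 170.] [ 51. 174.]
black 119 [-73. 194.] [-87. 182.] [-58. 205.]
black 18 [-85. 172.] [-94. 170.] [-77. 175.]
steel 15 [ 70. 170.] [ 60. 168.] [ 79. 172.]
steel 33 [ 0. -7.] [ -2. -22.] [4. 7.]
steel 73 [ -1. -87.] [  -7. -103.] [  4. -71.]
steel 20 [-70. 176.] [-73. 168.] [-65. 186.]
brass/yellow 34 [ 73. 274.] [ 34. 273.] [112. 275.]
brass/yellow 141 [ 25. 191.] [  3. 176.] [ 44. 211.]
brass/yellow 14 [ -0. 274.] [-15. 273.] [ 13. 275.]
brass/yellow 94 [  6. 128.] [ -2. 115.] [ 15. 142.]
brass/yellow 100 [ 6. 92.] [-2. 78.] [ 15. 106.]
brass/yellow 153 [-71. 226.] [-90. 209.] [-43. 242.]
brass/yellow 18 [-79. 274.] [-97. 273.] [-61. 275.]
brass/yellow 145 [-10. -11.] [-19. -31.] [ 6. 13.]
brass/yellow 279 [  -4. -123.] [ -22. -142.] [  14. -104.]
brass/yellow 14 [-117.  274.] [-131.  273.] [-102.  275.]
(np.int64(246), np.int64(165)) [ 44. 185.] [18 81 91]
(np.int64(246), np.int64(170)) [ 33. 182.] [19 61 59]
(np.int64(246), np.int64(171
[... 4446 characters left out ...]
.] [ 56  70 105]
(np.int64(256), np.int64(146)) [ 92. 174.] [ 30  57 112]
(np.int64(256), np.int64(147)) [ 90. 174.] [ 50  69 111]
(np.int64(257), np.int64(143)) [100. 174.] [ 26  89 109]
(np.int64(257), np.int64(144)) [ 98. 173.] [ 43  75 109]
(np.int64(257), np.int64(145)) [ 95. 173.] [ 57  82 112]
(np.int64(258), np.int64(140)) [107. 174.] [ 34  76 110]
(np.int64(258), np.int64(141)) [105. 173.] [ 52  75 112]
(np.int64(259), np.int64(136)) [117. 174.] [ 34  78 108]
(np.int64(259), np.int64(137)) [115. 173.] [ 50  72 110]
(np.int64(260), np.int64(132)) [127. 174.] [ 34  78 108]
(np.int64(260), np.int64(133)) [124. 173.] [ 48  77 112]
(np.int64(260), np.int64(134)) [122. 173.] [ 62  81 113]
```

The third key stands on edge in the tray against the board's end: head at x 25–63, y 174–182, with the blade beside it. The mat now holds only the yellow key, padlock and cylinder, at their original positions, and the arm is clear, so I'm handing in.

```bash
python3 -c "
from plant import hand_in;print(hand_in())"
```

```text
the job is handed in; nothing more can be done
None
```

I swept all three black keys off the mat's open end into the red scrap tray and handed the job in at about 29 s. The yellow key, padlock and cylinder measured where they started. The third key rests on edge in the tray against the board's end, which I confirmed from pixel measurements rather than a clear picture.

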